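Make up a pivot kit and a filter kit at the parts counter

TASK

Make up the two repair kits from the parts standing on the bench. For the pivot kit, in the tray that holds the bearing block, slide the flanged bushing fully home into the block's bore and stand the longer of the two pins upright on its head on the tray's free floor; for the filter kit, in the tray with the divider, stand the filter upright in the larger compartment and the small carton upright (taped side up) in the smaller one. The shorter pin is not needed: leave it, the tape roll and the grease jar where they stand.

Things in the scene. Friction and masses are not known exactly. Their poses are not given: they have to be found in the camera images.
- pivot_tray: Fixed slate-grey open tray that holds the bearing block and has no divider: 220 (x) x 120 (y) x 26 mm high outside, floor and walls 4 mm thick, bench to rim 26 mm. Origin: centre of its underside, on the bench; x along its length, z up. The block fills its -x end; the free floor, on which the long pin goes, is the other end, from x = -15 to +106 mm and y = -56 to +56 mm (its middle is near x = +48 mm).
- filter_tray: Fixed slate-grey open tray with one cross divider: 198 (x) x 108 (y) x 26 mm high outside, floor and walls 4 mm thick. Origin: centre of its underside, on the bench; x along its length, z up. The divider (4 mm thick, as high as the walls) stands at x = +17 mm. Larger compartment: inside x = -95 to +15 mm (centre -40 mm), for the filter; smaller compartment: inside x = +19 to +95 mm (centre +57 mm), for the carton; both y = -50 to +50 mm.
- block: Fixed grey bearing block 74 x 74 x 45 mm high, on the floor of the pivot tray near its -x end, with an upright round bore 29 mm in diameter through its middle and a 2 mm chamfer at the mouth. Origin: centre of its underside (4 mm above the bench), on the bore's axis; the mouth is 45 mm above the origin; z up.
- bushing: Loose steel flanged bushing, standing upright on its foot, 58 mm tall, about 0.2 kg. From the bottom: sleeve 28 mm in diameter and 32 mm long with a 3 mm chamfer at the foot; flange 40 mm in diameter and 6 mm thick; neck 30 mm in diameter and 20 mm tall (z = 38 to 58 mm), to be gripped, with a dark round recess drawn on top. Origin: centre of the foot; z up along its axis. Fully home, the flange rests on the block's top, and the foot is 13 mm above the block's origin.
- long_pin: The longer loose steel pin, standing on its head, 85 mm tall, about 0.3 kg: head 42 mm in diameter and 10 mm thick at the bottom, then a shaft 24 mm in diameter. Origin: centre of the head's underside; z up along the shaft.
- short_pin: The shorter, slimmer loose steel pin, standing on its head, 48 mm tall: head 32 mm in diameter and 10 mm thick, shaft 16 mm in diameter. Not needed, stays where it is. Origin: centre of the head's underside.
- filter: Loose white round filter canister with a grey band, 52 mm in diameter, 71 mm tall, standing upright, about 0.25 kg. Straight side from 3 to 62 mm high. Origin: centre of its underside; z up.
- carton: Loose small closed cardboard carton, 42 (x) x 62 (y) x 50 mm high, a strip of tape along the top, about 0.12 kg. Origin: centre of its underside; z up.
- tape_roll: Bystander: pale roll of clear tape, a ring lying flat, 90 mm in diameter, 25 mm high, beyond the parts. Origin: centre of its underside. Leave alone.
- grease_jar: Bystander: grey plastic jar with a black cap, 60 mm in diameter and 60 mm tall, beyond the parts. Origin: centre of its underside. Leave alone.
There are look-alikes about, which are no part of the job. Of the things shaped like the carton, the cardboard one is meant.

How it is judged:
By the outcome, as a careful person would: the job done as asked, in the order asked, and still so for the second after the job is handed in, with the robot touching nothing.
It also fails if it takes over 112 s, if anything falls off the work surface, if the arm or the gripper's body presses on something with over 40 N, if the wrist force passes 120 N, or if a joint passes its speed limit or range.

ROBOT

A 7-joint arm with a two-finger parallel gripper is mounted at the origin on the work surface. World frame = base frame: x ahead of the robot, y to its left, z up, the work surface at z = 0. Lengths are in m, angles in rad, forces in N, time in s.
With the tool pointing down it reaches from about 0.425 to 0.875 m from the base axis. Payload 8.4 kg.
Tool frame: the origin (TCP) lies midway between the tips of the shut fingers; the grasp point (between the pads) lies r.grip_depth behind it (r.grip_depth is the distance from the TCP to the grasp point, in m); z points along the fingers, y is the line along which they close (so a half turn about z gives the same grasp; the last joint's range is limited). The gripper opens to 85 mm and grips with 20 to 120 N. Pads are 22 mm wide; open, the fingers measure 114 mm over their backs; the gripper's body (76 mm by 85 mm) begins 54 mm behind the grasp point. The pads swing forward as they close: fully open they stand 13 mm farther back than shut.
Start: joints at [1.056, 0.333, 0.04, 1.465, -0.013, 1.343, -0.059], TCP at [0.263, -0.595, 0.231] pointing down, gripper open.
Joint ranges: [-2.58, 2.58], [-0.38, 2.09], [-1.3, 1.39], [0.25, 2.4], [-1.5, 4.64], [0.08, 2.09], [-2.65, 2.65]. Speed limits (rad/s): [2.22, 2.22, 2.79, 2.79, 3.14, 3.14, 3.14].

INTERFACE

Orientations are given as a unit quaternion [x, y, z, w].
In Python, from rig import r, imaging, nets gives the robot as it stands.
- The arm moves only by the tool apply_moves, never from a script. Its arguments are lists of equal length, an entry for each row: "rotation": the turn, a rotation vector about the tool's x, y, z in degrees, a list of three; "linear": the shift along the tool's x, y, z in cm, a list of three; "gripper": the closure, from 0 (fully open) to 1 (shut). In form: {"rotation": [[wx, wy, wz], ...], "linear": [[dx, dy, dz], ...], "gripper": [gripper, ...]}. A call has 1 to 20 rows; each row shifts and turns the commanded pose from where the row before left it, along the tool's axes as they then stand; what a row does not reach is not made up. A row lasts 1/10 s, in which the tool goes at most 50 mm and 8.59 degrees, less where a joint would pass 70% of its speed; a pose out of reach is approached as far as the arm can. A call with a gripper value outside its range is refused whole. The fingers move at their own pace and stop on an object; the grip force is fixed at half the most. Time passes only in rows, so rows that do not move let the fingers close. It gives the time, the measured TCP pose, the force, the opening and the grip force at its end, in the units of the state.
- r.get_state(): the state, without advancing time (a new reading comes with each control period).
- imaging.capture(name): name is "scene" or "top" or "wrist"; returns (picture, depth): 400x640x3 uint8, red, green, blue; 400x640 float32, m along the optical axis (not along the pixel's ray), 0 where there is no reading.
- imaging.calibration(name): a dict with "fx", "fy", "cx", "cy" (pixels), "k1" (the pictures are not rectified: a ray, as slopes to the right and down, at radius r is drawn at 1 + k1 r^2 times it, then the intrinsics apply), "world_from_camera" (4x4, takes a point from camera to world coordinates). Camera axes: x right, y down, z forward; pixel columns grow to the right and rows downward; lengths in m; the calibration is good to about 2 mm. A picture is of the moment at which its call begins: read the wrist's pose just before it. calibration takes no time and is no camera call; for the wrist camera it gives the pose at the moment of the call.
- r.hand_in(): hands the job in; it is judged then, once.
Trained networks look in the newest picture that a camera, given by its name, has taken for a name from the list of things; names that differ only in an ending like _2 or _b are one class to them, and where a whole thing is asked for, a point or a joint stands for the part that bears it (a point fixed in the world has none). Each returns a list of dicts, best first, with "conf" (0 to 1); they miss things now and then, are a little off and sometimes report something else, mostly with a low value. They report only what shows in the picture. A call takes as long as a camera call. They do not tell look-alikes from the thing itself.
- nets.find_in(name, camera): "centre" ([x, y, z] in m, in world coordinates, good to about 4 mm: the middle of the surface that is visible of it).
- nets.silhouettes(name, camera): "mask" (400x640 bool, what is visible of it).
The state is a dict: "clock": time; "joint_positions": joint angles; "dq": joint speeds; "joint_torque": joint torques, N m; "tool_pos": TCP position; "ee_rot": TCP orientation; "force": force on the tool from outside, world axes, zero at the start; "torque": the same for the moment, N m; "width": finger opening in m; "gripper_force": force on a finger pad.
Only numpy, scipy, OpenCV 4.12 (cv2) and the standard library are available. Lean on these libraries where they do the work, as an engineer would, in place of code of your own. Each camera call takes 0.05 s, during which the arm holds its last target. There are 200 camera calls.

## Working session

There is one attempt and no reset: what is moved stays moved. The work goes in short steps, Python scripts to look and compute and a tool call to move; the robot and the scene stay as the last step left them, time stands still between calls to the robot, and variables do not carry over. Pictures are saved under pics/ and viewed, at most 14 in all, crops included, and the job is handed in when it is done.

Besides the shell and the picture viewer there is one more tool, called after "Request:" as a command line: name --argument value ..., lists and objects as JSON in quotes. apply_moves: Moves the arm, as the interface text tells. Its arguments: {"type":"object","properties":{"rotation":{"type":"array","items":{"type":"array","items":{"type":"number"}}},"linear":{"type":"array","items":{"type":"array","items":{"type":"number"}}},"gripper":{"type":"array","items":{"type":"number"}}},"required":["rotation","linear","gripper"]}

```bash
ls; mkdir -p pics; cat > h.py <<'E'
import numpy as np, cv2
from rig import r, imaging, nets
def cap(n,f=None):
    p,d=imaging.capture(n)
    if f: cv2.imwrite('pics/'+f,p[:,:,::-1])
    return p,d
def world(n,u,v,d,C=None):
    C=C or imaging.calibration(n)
    x=(np.asarray(u,float)-C['cx'])/C['fx'];y=(np.asarray(v,float)-C['cy'])/C['fy']
    a,b=x.copy(),y.copy()
    for _ in range(10):
        s=1+C['k1']*(a*a+b*b);a=x/s;b=y/s
    P=np.stack([a*d,b*d,np.ones_like(a)*d],-1);T=np.array(C['world_from_camera'])
    return P@T[:3,:3].T+T[:3,3]
E
python3 - <<'E'
from h import *
s=r.get_state();print(s,r.grip_depth)
for n in['top','scene']:
    cap(n,n+'0.png');C=imaging.calibration(n);print(C)
    for k in['pivot_tray','filter_tray','block','bushing','long_pin','short_pin','filter','carton','tape_roll','grease_jar']:
        print(n,k,[(np.round(e['centre'],3).tolist(),round(e['conf'],2)) for e in nets.find_in(k,n)])
E
```

```text
pics
{'clock': 0.0, 'joint_positions': array([ 1.05580197,  0.33392105,  0.03987379,  1.46629125, -0.01340239,
        1.34332476, -0.05851779]), 'dq': array([-8.67814027e-04,  5.95630072e-04, -1.79725101e-03, -2.09134185e-03,
        5.82599789e-04,  2.80434110e-05,  4.08367249e-04]), 'joint_torque': array([-1.90559281e-04, -6.58565354e+01,  1.36504881e+00, -4.05555081e+01,
        1.65387400e-02,  1.30341196e-02, -3.50584492e-05]), 'tool_pos': array([ 0.26232726, -0.59419432,  0.23040495]), 'ee_rot': array([ 9.78470456e-01,  2.06385226e-01, -2.27434998e-04, -8.07795922e-04]), 'force': array([-0.68095011,  0.61828645, -0.2616867 ]), 'torque': array([-0.00547792, -0.06004558, -0.04124482]), 'gripper_force': 0.0, 'width': 0.08534920520087538} 0.0187
{'fx': 473.5464220996915, 'fy': 473.5464220996915, 'cx': 320.63711983260873, 'cy': 200.82467271519124, 'k1': -0.02191341005482827, 'world_from_camera': array([[ 0.00314723, -0.99834956,  0.0573432 ,  0.52373329],
       [-0.99948815, -0.00131486,  0.0319642 , -0.03178624],
       [-0.03183605, -0.05741445, -0.9978427 ,  1.21974536],
      
[... 842 characters left out ...]
0.26276514,  0.38015431, -0.3978139 ],
       [ 0.0107991 , -0.8106081 , -0.58548944,  0.58891677],
       [ 0.        ,  0.        ,  0.        ,  1.        ]])}
scene pivot_tray [([0.505, -0.368, 0.007], 0.55)]
scene filter_tray []
scene block [([0.451, -0.324, 0.044], 0.75)]
scene bushing [([0.464, -0.12, 0.034], 0.6)]
scene long_pin [([0.619, -0.123, 0.036], 0.73)]
scene short_pin [([0.455, 0.106, 0.016], 0.47)]
scene filter [([0.643, 0.109, 0.052], 0.8)]
scene carton [([0.673, -0.024, 0.041], 0.79), ([0.431, -0.022, 0.036], 0.6), ([0.561, -0.002, 0.04], 0.57), ([0.76, -0.143, 0.018], 0.53)]
scene tape_roll [([0.761, -0.141, 0.018], 0.77)]
scene grease_jar [([0.792, 0.053, 0.042], 0.67)]
```

View pics/top0.png

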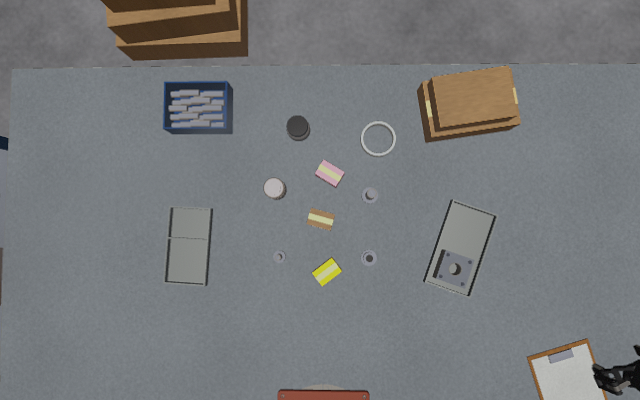

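View pics/scene0.png

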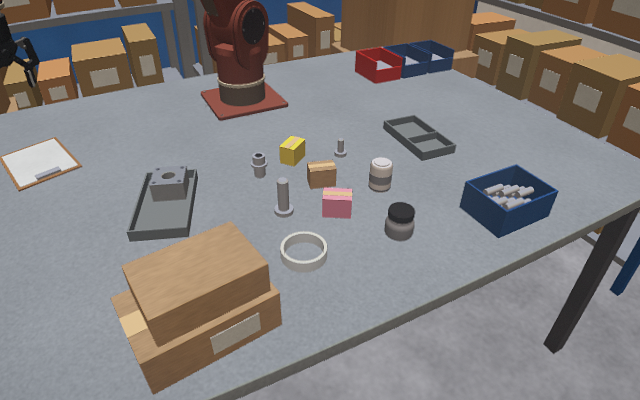

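The top view shows three carton-shaped boxes: pink (330,173), brown cardboard (321,219) and yellow (327,271). I choose the brown one. The pins are long at (370,195) and short at (280,256). The bushing is at (369,258), the filter at (275,188), the pivot tray with the block at (460,248), and the divider tray at (189,246).

```bash
cat > m.py <<'E'
from h import *
def pts(n='top'):
    p,d=cap(n); v,u=np.mgrid[:400,:640]; W=world(n,u,v,d); W[d==0]=np.nan
    return p,W
def near(W,c,rad,z0,z1):
    m=(np.hypot(W[...,0]-c[0],W[...,1]-c[1])<rad)&(W[...,2]>z0)&(W[...,2]<z1)
    return W[m]
def rect(P):
    (cx,cy),(w,h),a=cv2.minAreaRect((P[:,:2]*1000).astype(np.float32)); return [round(float(x),1) for x in (cx,cy,w,h,a)],round(float(np.median(P[:,2])),4),len(P)
E
python3 - <<'E'
from m import *
p,W=pts()
crop=cv2.resize(p[150:300,250:400],(600,600),interpolation=cv2.INTER_CUBIC);cv2.imwrite('pics/crop1.png',crop[:,:,::-1])
C={'bushing':(.449,-.113,.045,.05,.07),'long':(.606,-.114,.04,.07,.1),'longhead':(.606,-.114,.04,.003,.02),'short':(.455,.09,.04,.035,.06),'filter':(.617,.118,.05,.06,.08),'carton':(.547,.01,.05,.04,.06),
 'ptray':(.498,-.354,.14,.019,.033),'ptray_all':(.498,-.354,.14,.002,.033),'block':(.43,-.325,.08,.042,.056),'ftray':(.476,.353,.125,.018,.034),'bench':(.5,.2,.05,-.02,.02),
 'pink':(.663,-.019,.05,.04,.06),'yel':(.416,-.005,.05,.04,.06)}
for k,(x,y,R,a,b) in C.items():
    P=near(W,(x,y),R,a,b)
    print(k, rect(P) if len(P)>2 else len(P), np.round(P.mean(0),4) if len(P) else '')
print(imaging.calibration('wrist'))
E
```

```text
bushing ([452.3, -112.6, 27.1, 29.1, 1.0], 0.057, 121) [ 0.4522 -0.1122  0.0571]
long ([609.3, -117.6, 22.0, 22.0, 88.2], 0.0827, 81) [ 0.6089 -0.1171  0.0831]
longhead ([602.3, -115.6, 69.4, 64.1, 0.3], 0.0086, 142) [ 0.6052 -0.1133  0.0083]
short ([452.0, 113.5, 14.0, 14.8, 43.4], 0.0452, 35) [0.4521 0.113  0.0452]
filter ([624.2, 122.6, 49.6, 49.9, 0.1], 0.0686, 336) [0.6231 0.1212 0.0681]
carton ([547.5, 6.7, 61.7, 41.9, 74.3], 0.0494, 425) [0.5473 0.0067 0.0494]
ptray ([474.9, -345.6, 122.3, 221.0, 70.5], 0.0244, 589) [ 0.4775 -0.3455  0.0244]
ptray_all ([499.1, -353.4, 270.8, 276.2, 36.3], 0.0046, 3027) [ 0.4919 -0.3513  0.0088]
block ([425.5, -322.8, 76.5, 74.1, 70.6], 0.0477, 833) [ 0.4255 -0.3226  0.0478]
ftray ([479.0, 348.0, 110.2, 198.3, 86.6], 0.0246, 557) [0.4771 0.3465 0.0244]
bench ([499.6, 200.4, 98.2, 98.5, 72.0], -0.0009, 1167) [ 0.4998  0.1998 -0.001 ]
pink ([662.2, -15.2, 62.2, 42.4, 59.2], 0.0491, 424) [ 0.662  -0.015   0.0491]
yel ([417.3, -8.8, 42.1, 62.1, 37.4], 0.049, 438) [ 0.4176 -0.009   0.0489]
{'fx': 296.35291767343284, 'fy': 296.35291767343284, 'cx': 321.91931272400404, 'cy': 203.10902944646432, 'k1': -0.04336234284447554, 'world_from_camera': array([[ 4.03147896e-01, -8.70887562e-01, -2.81116751e-01,
         3.34152882e-01],
       [-9.15134306e-01, -3.83323658e-01, -1.24868630e-01,
        -5.62497639e-01],
       [ 9.87835702e-04,  3.07600109e-01, -9.51515211e-01,
         3.75441419e-01],
       [ 0.00000000e+00,  0.00000000e+00,  0.00000000e+00,
         1.00000000e+00]])}
```

View pics/crop1.png

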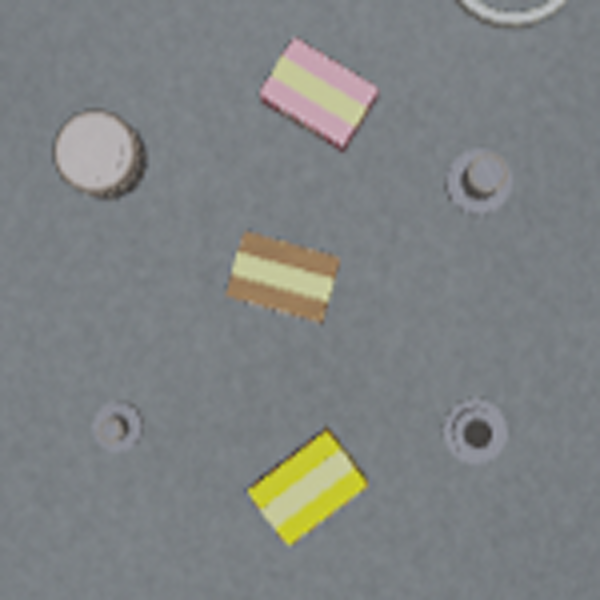

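The crop confirms it: the brown cardboard box with tape is at crop (283,278), world about (0.547, 0.007). First I go over the block to look at the bore.

Request:
apply_moves --rotation '[[0,0,0],[0,0,0],[0,0,0],[0,0,0],[0,0,0],[0,0,0],[0,0,0],[0,0,0],[0,0,0],[0,0,0],[0,0,0]]' --linear '[[2.9,-2,0],[2.9,-2,0],[2.9,-2,0],[2.9,-2,0],[2.9,-2,0],[2.9,-2,0],[2.9,-2,0],[2.9,-2,0],[2.9,-2,0],[0,0,0],[0,0,0]]' --gripper '[0,0,0,0,0,0,0,0,0,0,0]'

```text
clock: 2.25
tool_pos: [0.4289, -0.3241, 0.2315]
ee_rot: [0.978, 0.207, 0.0, 0.0]
force: [-0.9, -1.5, -0.6]
width: 0.0855
gripper_force: 0.0
```

```bash
cat >> m.py <<'E'
def st():
    s=r.get_state(); q=s['ee_rot']; from scipy.spatial.transform import Rotation as R
    M=R.from_quat(q).as_matrix(); print('t',round(s['clock'],2),'tcp',np.round(s['tool_pos'],4),'yaw',round(float(np.degrees(np.arctan2(M[1,0],M[0,0]))),2),'tilt z',np.round(M[:,2],4),'F',np.round(s['force'],1),'w',round(s['width'],4),'gf',s['gripper_force'],'q7',round(s['joint_positions'][6],2))
    return s,M
def go(t):
    s,M=st(); print('delta tool cm',np.round((np.array(t)-s['tool_pos'])@M*100,2))
def circ(P):
    A=np.c_[2*P[:,:2],np.ones(len(P))]; x=np.linalg.lstsq(A,(P[:,:2]**2).sum(1),rcond=None)[0]; return x[:2],np.sqrt(x[2]+x[:2]@x[:2])
E
python3 - <<'E'
from m import *
st()
p,W=pts('wrist'); cv2.imwrite('pics/w1.png',p[:,:,::-1])
P=near(W,(.4255,-.3228),.08,.042,.056); print('block',rect(P))
# bore: pixels deep inside
B=near(W,(.4255,-.3228),.02,.03,.06); print(len(B))
top=(abs(W[...,2]-np.median(P[:,2]))<.0035)
m=np.zeros((400,640),np.uint8)
hole=(~top)&(np.hypot(W[...,0]-.4255,W[...,1]+.3228)<.025)
# edge of top around the hole
e=top&(cv2.dilate(hole.astype(np.uint8),np.ones((3,3)))>0)&(np.hypot(W[...,0]-.4255,W[...,1]+.3228)<.026)
c,R=circ(W[e]); print('bore',c,R,e.sum())
P=near(W,(.475,-.3456),.14,.018,.033); print('tray',rect(P))
E
```

```text
t 2.25 tcp [ 0.4289 -0.3241  0.2315] yaw 23.93 tilt z [ 1.e-04 -3.e-04 -1.e+00] F [-0.9 -1.5 -0.6] w 0.0855 gf 0.0 q7 -0.61
block ([422.7, -323.3, 74.1, 74.5, 70.5], 0.0505, 3771)
586
bore [ 0.42300239 -0.32325692] 0.015124971864823582 107
tray ([472.4, -346.3, 121.0, 221.7, 70.4], 0.0271, 3026)
```

View pics/w1.png

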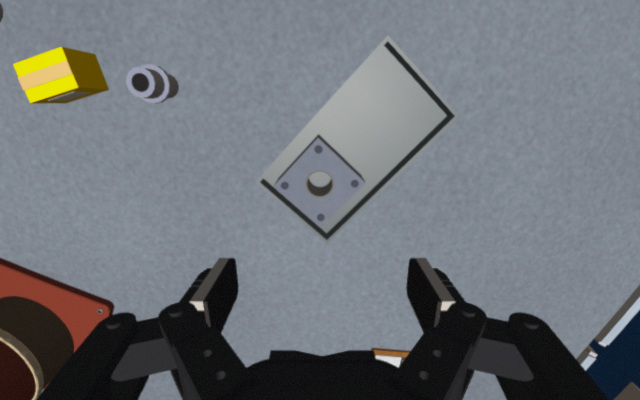

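The wrist view shows the block with its bore at (320,182). The bore is at (0.4230, -0.3233), radius 15 mm including the chamfer, and the top is at z≈0.050. Now I go over the bushing with the same yaw, so the wrist-camera bias cancels.

Request:
apply_moves --rotation '[[0,0,0],[0,0,0],[0,0,0],[0,0,0],[0,0,0],[0,0,0],[0,0,0]]' --linear '[[2.1,-3.7,0],[2.1,-3.7,0],[2.1,-3.7,0],[2.1,-3.7,0],[2.1,-3.7,0],[0,0,0],[0,0,0]]' --gripper '[0.3,0.3,0.3,0.3,0.3,0.3,0.3]'

```text
clock: 3.0
tool_pos: [0.4499, -0.1136, 0.2315]
ee_rot: [0.978, 0.206, 0.0, 0.0]
force: [0.0, -0.5, -0.2]
width: 0.0598
gripper_force: 0.0
```

```bash
python3 - <<'E'
from m import *
p,W=pts('wrist')
P=near(W,(.451,-.113),.045,.052,.07); print('bush top',rect(P),circ(P)[0] if 0 else P.mean(0))
P=near(W,(.451,-.113),.045,.033,.044); print('flange',rect(P))
go((.450,-.113,.041))
E
```

```text
bush top ([449.7, -113.2, 29.6, 28.7, 25.1], 0.0596, 592) [ 0.45029735 -0.11302252  0.05944573]
flange ([451.7, -112.4, 34.9, 39.5, 21.5], 0.0395, 300)
t 3.05 tcp [ 0.4497 -0.1145  0.2314] yaw 23.72 tilt z [ 1.e-04 -5.e-04 -1.e+00] F [-0.1 -0.8  0.1] w 0.0595 gf 0.0 q7 -0.99
delta tool cm [ 0.09 -0.13 19.04]
```

Request:
apply_moves --rotation '[[0,0,0],[0,0,0],[0,0,0],[0,0,0],[0,0,0],[0,0,0],[0,0,0],[0,0,0],[0,0,0],[0,0,0],[0,0,0],[0,0,0],[0,0,0],[0,0,0]]' --linear '[[0,0,4.2],[0,0,4.2],[0,0,4.2],[0,0,4.2],[0,0,2.2],[0,0,0],[0,0,0],[0,0,0],[0,0,0],[0,0,0],[0,0,0],[0,0,0],[0,0,0],[0,0,0]]' --gripper '[0.3,0.3,0.3,0.3,0.3,0.3,1,1,1,1,1,1,1,1]'

```text
clock: 4.45
tool_pos: [0.4513, -0.1136, 0.0431]
ee_rot: [0.979, 0.206, 0.001, 0.001]
force: [-1.1, -1.1, 7.0]
width: 0.0276
gripper_force: 58.9
```

```bash
python3 - <<'E'
from m import *
p,W=pts('wrist'); cv2.imwrite('pics/w2.png',p[:,:,::-1])
st()
E
```

```text
t 4.5 tcp [ 0.4513 -0.1136  0.0431] yaw 23.81 tilt z [ 0.0032 -0.0015 -1.    ] F [-1.6 -1.1  7.4] w 0.0279 gf 58.860138058662415 q7 -1.08
```

View pics/w2.png

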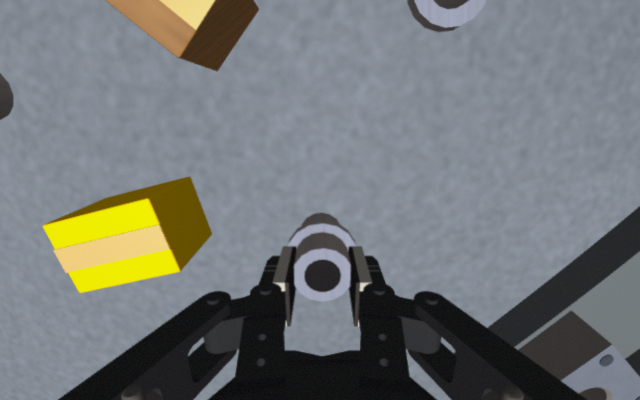

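The bushing is held by the neck, top centre at (322,275). I lift it and carry it to the bore.

Request:
apply_moves --rotation '[[0,0,0],[0,0,0],[0,0,0],[0,0,0],[0,0,0],[0,0,0],[0,0,0],[0,0,0],[0,0,0],[0,0,0],[0,0,0],[0,0,0]]' --linear '[[0,0,-2],[0,0,-3.5],[0,0,-3.5],[-1.8,3.0,0],[-1.8,3.0,0],[-1.8,3.0,0],[-1.8,3.0,0],[-1.8,3.0,0],[-1.9,3.1,0],[0,0,0],[0,0,0],[0,0,0]]' --gripper '[1,1,1,1,1,1,1,1,1,1,1,1]'

```text
clock: 5.7
tool_pos: [0.4237, -0.3215, 0.1316]
ee_rot: [0.978, 0.207, 0.0, -0.0]
force: [-1.1, 0.8, -1.5]
width: 0.0277
gripper_force: 59.6
```

```bash
python3 - <<'E'
from m import *
p,W=pts('wrist'); cv2.imwrite('pics/w3.png',p[:,:,::-1])
s,M=st(); t=s['tool_pos']
P=near(W,t[:2],.02,t[2]-.005,t[2]+.03); print('neck top z',np.percentile(P[:,2],[50,90]))
zt=np.percentile(P[:,2],80)
Q=P[abs(P[:,2]-zt)<.003]; Q=Q[abs((Q-t)@M[:,1])<.0135]; print('top',rect(Q),Q.mean(0),Q.mean(0)-t, 'along tool x range',np.percentile((Q-t)@M[:,0],[1,99]))
B=near(W,(.423,-.3233),.08,.042,.056); print('block',rect(B))
E
```

```text
t 5.75 tcp [ 0.4238 -0.3213  0.1316] yaw 23.92 tilt z [ 4.e-04  2.e-04 -1.e+00] F [ 0.4 -0.2 -1.8] w 0.0277 gf 59.58626568317413 q7 -0.62
neck top z [0.14769586 0.14937671]
top ([423.5, -321.4, 30.0, 26.9, 23.7], 0.1481, 2494) [ 0.42440721 -0.32096695  0.14806783] [0.00060541 0.00033878 0.01644663] along tool x range [-0.01395095  0.01417524]
block ([423.5, -322.2, 74.5, 74.6, 70.6], 0.0506, 5442)
```

View pics/w3.png

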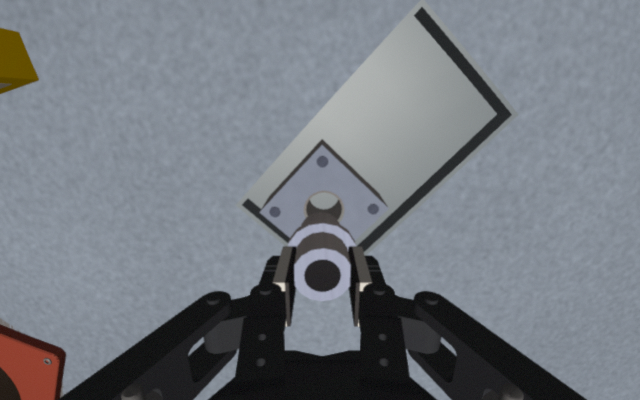

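Everything lines up to about 1.5 mm: bore seen at (322,205), bushing top at (322,272). I make a small shift, then descend gently.

Request:
apply_moves --rotation '[[0,0,0],[0,0,0],[0,0,0],[0,0,0],[0,0,0],[0,0,0],[0,0,0],[0,0,0]]' --linear '[[-0.1,0.12,0],[0,0,1],[0,0,1.5],[0,0,1],[0,0,0.4],[0,0,0.4],[0,0,0.4],[0,0,0]]' --gripper '[1,1,1,1,1,1,1,1]'

```text
clock: 6.55
tool_pos: [0.4233, -0.324, 0.0842]
ee_rot: [0.978, 0.207, 0.0, 0.0]
force: [2.2, -0.6, -4.2]
width: 0.0275
gripper_force: 59.5
```

```bash
python3 -c "
from m import *
st()"
```

```text
t 6.55 tcp [ 0.4233 -0.324   0.0842] yaw 23.84 tilt z [ 6.e-04 -2.e-04 -1.e+00] F [ 2.2 -0.6 -4.2] w 0.0275 gf 59.46455240249634 q7 -0.63
```

It is in the bore with no resistance, so I continue.

Request:
apply_moves --rotation '[[0,0,0],[0,0,0],[0,0,0],[0,0,0],[0,0,0],[0,0,0],[0,0,0],[0,0,0]]' --linear '[[0,0,0.4],[0,0,0.4],[0,0,0.4],[0,0,0.4],[0,0,0.4],[0,0,0.3],[0,0,0.1],[0,0,0]]' --gripper '[1,1,1,1,1,1,1,1]'

```text
clock: 7.35
tool_pos: [0.4236, -0.3237, 0.0605]
ee_rot: [0.978, 0.207, 0.0, 0.0]
force: [5.2, 3.2, 3.2]
width: 0.0276
gripper_force: 60.2
```

```bash
python3 -c "
from m import *
st()"
```

```text
t 7.35 tcp [ 0.4236 -0.3237  0.0605] yaw 23.85 tilt z [ 1.e-03  1.e-04 -1.e+00] F [5.2 3.2 3.2] w 0.0276 gf 60.22442579269409 q7 -0.63
```

Nearly home. I press on lightly.

Request:
apply_moves --rotation '[[0,0,0],[0,0,0],[0,0,0],[0,0,0]]' --linear '[[0,0,0.1],[0,0,0.1],[0,0,0.1],[0,0,0]]' --gripper '[1,1,1,1]'

```text
clock: 7.75
tool_pos: [0.4239, -0.3236, 0.06]
ee_rot: [0.978, 0.207, 0.001, 0.0]
force: [-5.5, 11.9, 32.5]
width: 0.0276
gripper_force: 63.3
```

```bash
python3 -c "
from m import *
st()
p,W=pts('wrist'); t=r.get_state()['tool_pos']
P=near(W,t[:2],.013,.05,.12); print(np.percentile(P[:,2],[10,50,90]))
B=near(W,(.423,-.3233),.07,.044,.053); print('block',np.median(B[:,2]))
F=near(W,(.423,-.3233),.025,.052,.066);print('flange',np.percentile(F[:,2],[10,50,90]),len(F))
"
```

```text
t 7.75 tcp [ 0.4239 -0.3236  0.06  ] yaw 23.85 tilt z [ 1.4e-03 -4.0e-04 -1.0e+00] F [-5.5 11.9 32.5] w 0.0276 gf 63.2599800825119 q7 -0.64
[0.07602818 0.07682462 0.07755241]
block 0.05055890940104735
flange [0.05476692 0.05687082 0.0631702 ] 1222
```

It is seated: neck top minus block top is 26.3 mm, against 26 expected, with a firm 32 N stop. I release, rise and go to the long pin.

Request:
apply_moves --rotation '[[0,0,0],[0,0,0],[0,0,0],[0,0,0],[0,0,0],[0,0,0],[0,0,0],[0,0,0],[0,0,0],[0,0,0],[0,0,0],[0,0,0],[0,0,0],[0,0,0],[0,0,0],[0,0,0],[0,0,0],[0,0,0]]' --linear '[[0,0,-0.2],[0,0,0],[0,0,0],[0,0,0],[0,0,0],[0,0,-2],[0,0,-3],[0,0,-4],[0,0,-4],[0,0,-4],[3.58,-1.63,0],[3.58,-1.63,0],[3.58,-1.63,0],[3.58,-1.63,0],[3.58,-1.63,0],[3.58,-1.63,0],[3.58,-1.63,0],[0,0,0]]' --gripper '[1,0.3,0.3,0.3,0.3,0.3,0.3,0.3,0.3,0.3,0.3,0.3,0.3,0.3,0.3,0.3,0.3,0.3]'

```text
clock: 9.6
tool_pos: [0.6084, -0.1121, 0.2285]
ee_rot: [0.978, 0.21, 0.0, -0.002]
force: [-0.0, -0.0, 0.9]
width: 0.0595
gripper_force: 0.0
```

```bash
python3 - <<'E'
from m import *
st()
p,W=pts('wrist')
P=near(W,(.6065,-.1175),.05,.07,.1); print('long top',rect(P),P.mean(0))
p,W=pts('top')
B=near(W,(.4255,-.3228),.08,.044,.052);print('block',np.median(B[:,2]))
F=near(W,(.4255,-.3235),.03,.062,.09);print('bushing neck top',rect(F)) if len(F)>2 else print(len(F))
go((.6065,-.1175,.045))
E
```

```text
t 9.6 tcp [ 0.6084 -0.1121  0.2285] yaw 24.24 tilt z [ 1.0e-04  3.4e-03 -1.0e+00] F [-0.  -0.   0.9] w 0.0595 gf 0.0 q7 -1.12
long top ([605.9, -120.8, 23.7, 22.4, 23.8], 0.086, 479) [ 0.60746593 -0.11998722  0.08475917]
block 0.047990978256335914
bushing neck top ([424.8, -322.9, 28.9, 28.5, 48.6], 0.0736, 135)
t 9.7 tcp [ 0.6062 -0.1174  0.2286] yaw 23.94 tilt z [-1.2e-03  4.0e-04 -1.0e+00] F [ 0.5 -0.7  0.6] w 0.0596 gf 0.0 q7 -1.11
delta tool cm [ 0.04  0.03 18.36]
```

The bushing stays home (top camera: +25.6 mm). I descend on the long pin and grip.

Request:
apply_moves --rotation '[[0,0,0],[0,0,0],[0,0,0],[0,0,0],[0,0,0],[0,0,0],[0,0,0],[0,0,0],[0,0,0],[0,0,0],[0,0,0],[0,0,0],[0,0,0],[0,0,0]]' --linear '[[0,0,4.2],[0,0,4.2],[0,0,4.2],[0,0,3.2],[0,0,2.1],[0,0,0],[0,0,0],[0,0,0],[0,0,0],[0,0,0],[0,0,0],[0,0,0],[0,0,0],[0,0,0]]' --gripper '[0.3,0.3,0.3,0.3,0.3,0.3,1,1,1,1,1,1,1,1]'

```text
clock: 11.1
tool_pos: [0.6071, -0.1187, 0.0523]
ee_rot: [0.978, 0.206, 0.001, 0.001]
force: [-2.3, 0.1, 6.9]
width: 0.0227
gripper_force: 58.9
```

```bash
python3 - <<'E'
from m import *
st()
p,W=pts('wrist'); cv2.imwrite('pics/w4.png',p[:,:,::-1])
go((.518,-.362,.200))
E
```

```text
t 11.1 tcp [ 0.6071 -0.1187  0.0523] yaw 23.82 tilt z [ 2.6e-03 -9.0e-04 -1.0e+00] F [-2.3  0.1  6.9] w 0.0227 gf 58.86748126591556 q7 -1.16
t 11.15 tcp [ 0.6071 -0.1188  0.0523] yaw 23.81 tilt z [ 2.6e-03 -9.0e-04 -1.0e+00] F [-2.4 -1.1  6.7] w 0.0222 gf 58.867293015355244 q7 -1.16
delta tool cm [-17.94  18.68 -14.77]
```

View pics/w4.png

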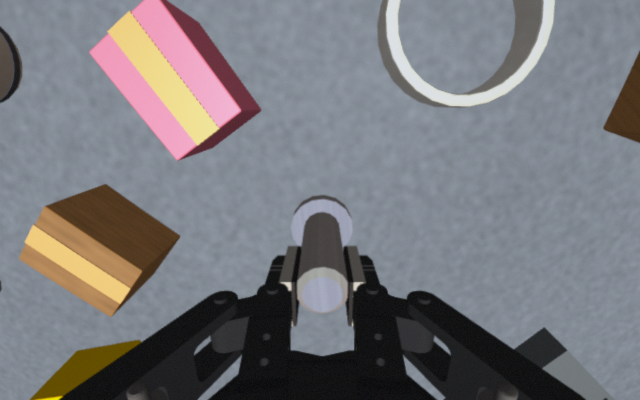

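The long pin is gripped by its shaft, top at (322,290), head clear below. I lift it and carry it to the pivot tray's free floor.

Request:
apply_moves --rotation '[[0,0,0],[0,0,0],[0,0,0],[0,0,0],[0,0,0],[0,0,0],[0,0,0],[0,0,0],[0,0,0],[0,0,0],[0,0,0],[0,0,0],[0,0,0],[0,0,0],[0,0,0]]' --linear '[[0,0,-1.5],[0,0,-3],[0,0,-3],[-2.56,2.67,0],[-2.56,2.67,0],[-2.56,2.67,0],[-2.56,2.67,0],[-2.56,2.67,0],[-2.56,2.67,0],[-2.56,2.67,0],[0,0,0],[0,0,0],[0,0,2.5],[0,0,2.5],[0,0,0]]' --gripper '[1,1,1,1,1,1,1,1,1,1,1,1,1,1,1]'

```text
clock: 12.65
tool_pos: [0.5164, -0.3589, 0.0725]
ee_rot: [0.978, 0.207, -0.002, -0.002]
force: [-0.7, -0.5, -2.2]
width: 0.0223
gripper_force: 59.3
```

```bash
python3 - <<'E'
from m import *
p,W=pts('wrist'); cv2.imwrite('pics/w5.png',p[:,:,::-1])
go((.5175,-.362,.0563))
E
```

```text
t 12.7 tcp [ 0.5173 -0.3597  0.0745] yaw 23.93 tilt z [-0.0023  0.0024 -1.    ] F [ 0.1 -0.3 -2.8] w 0.0229 gf 59.27388020558283 q7 -0.7
delta tool cm [-0.07  0.22  1.82]
```

View pics/w5.png

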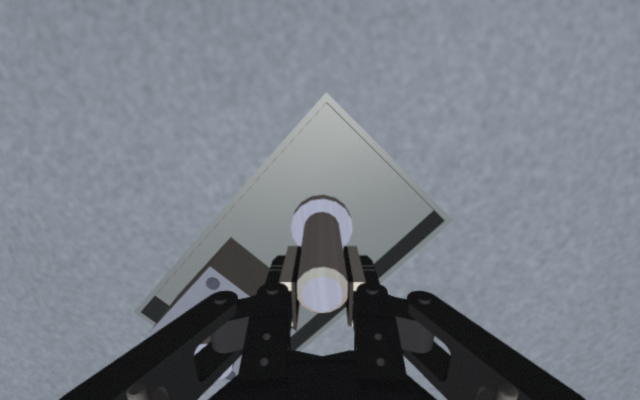

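Request:
apply_moves --rotation '[[0,0,0],[0,0,0],[0,0,0],[0,0,0],[0,0,0]]' --linear '[[-0.05,0.2,0.7],[0,0,0.6],[0,0,0.3],[0,0,0.15],[0,0,0]]' --gripper '[1,1,1,1,1]'

```text
clock: 13.2
tool_pos: [0.518, -0.3637, 0.0578]
ee_rot: [0.978, 0.206, 0.0, -0.0]
force: [-0.6, 0.5, -1.7]
width: 0.0226
gripper_force: 59.4
```

Request:
apply_moves --rotation '[[0,0,0],[0,0,0],[0,0,0]]' --linear '[[0,0,0.12],[0,0,0],[0,0,0]]' --gripper '[1,1,1]'

```text
clock: 13.5
tool_pos: [0.518, -0.3638, 0.0567]
ee_rot: [0.978, 0.206, 0.0, 0.0]
force: [-0.0, 0.9, -4.1]
width: 0.0225
gripper_force: 59.4
```

Request:
apply_moves --rotation '[[0,0,0],[0,0,0],[0,0,0]]' --linear '[[0,0,0.1],[0,0,0.1],[0,0,0]]' --gripper '[1,1,1]'

```text
clock: 13.8
tool_pos: [0.5184, -0.3638, 0.0564]
ee_rot: [0.978, 0.206, 0.0, 0.0]
force: [-4.1, 2.7, 12.3]
width: 0.0224
gripper_force: 61.0
```

Contact, 12 N up. I release, rise and head for the filter.

Request:
apply_moves --rotation '[[0,0,0],[0,0,0],[0,0,0],[0,0,0],[0,0,0],[0,0,0],[0,0,0],[0,0,0],[0,0,0],[0,0,0],[0,0,0],[0,0,0],[0,0,0],[0,0,0],[0,0,0],[0,0,0]]' --linear '[[0,0,-0.1],[0,0,0],[0,0,0],[0,0,0],[0,0,0],[0,0,-2],[0,0,-3],[0,0,-4],[0,0,-4],[0,0,-4],[2.08,-2.88,0],[2.08,-2.88,0],[2.08,-2.88,0],[2.08,-2.88,0],[2.08,-2.88,0],[2.08,-2.88,0]]' --gripper '[1,0.3,0.3,0.3,0.3,0.3,0.3,0.3,0.3,0.3,0.1,0.1,0.1,0.1,0.1,0.1]'

```text
clock: 15.4
tool_pos: [0.5625, -0.1539, 0.2257]
ee_rot: [0.978, 0.206, 0.0, 0.0]
force: [-0.5, 0.3, 0.0]
width: 0.0769
gripper_force: 0.0
```

Request:
apply_moves --rotation '[[0,0,0],[0,0,0],[0,0,0],[0,0,0],[0,0,0],[0,0,0],[0,0,0],[0,0,0],[0,0,0],[0,0,0]]' --linear '[[2.08,-2.88,0],[2.08,-2.88,0],[2.08,-2.88,0],[2.08,-2.88,0],[2.08,-2.88,0],[2.08,-2.88,0],[2.08,-2.88,0],[2.08,-2.88,0],[0,0,0],[0,0,0]]' --gripper '[0.1,0.1,0.1,0.1,0.1,0.1,0.1,0.1,0.1,0.1]'

```text
clock: 16.4
tool_pos: [0.6213, 0.1236, 0.2253]
ee_rot: [0.978, 0.207, -0.0, -0.0]
force: [-0.3, -0.5, -0.1]
width: 0.0767
gripper_force: 0.0
```

```bash
python3 - <<'E'
from m import *
st()
p,W=pts('wrist')
P=near(W,(.6215,.122),.06,.06,.09); print('filter top',rect(P),P.mean(0))
p,W=pts('top'); cv2.imwrite('pics/top2.png',p[:,:,::-1])
F=near(W,(.518,-.362),.03,.075,.1);print('pin top',rect(F)) if len(F)>2 else print(len(F))
go((.6215,.122,.032))
E
```

```text
t 16.4 tcp [0.6213 0.1236 0.2253] yaw 23.93 tilt z [-5.e-04  1.e-04 -1.e+00] F [-0.3 -0.5 -0.1] w 0.0767 gf 0.0 q7 -1.55
filter top ([622.6, 120.9, 50.3, 50.2, 25.1], 0.0714, 1801) [0.624359   0.12156536 0.07053196]
pin top ([521.2, -362.7, 21.4, 23.8, 0.5], 0.0867, 92)
t 16.5 tcp [0.6216 0.1212 0.2255] yaw 23.74 tilt z [-2.e-04 -8.e-04 -1.e+00] F [ 0.5 -0.1 -0.8] w 0.0766 gf 0.0 q7 -1.55
delta tool cm [ 0.03 -0.09 19.35]
```

View pics/top2.png

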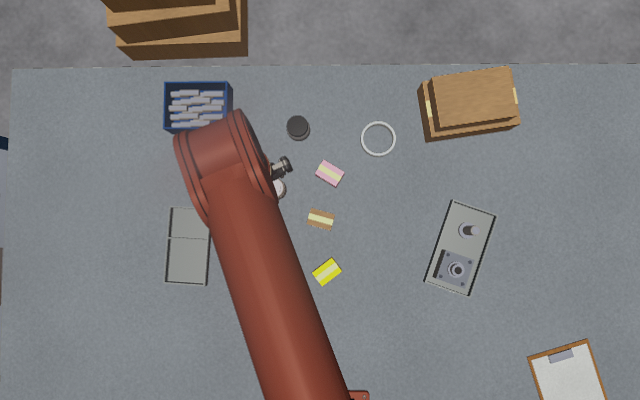

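The top view shows the pin upright at (467,230) and the bushing seated at (457,268). The TCP is over the filter, so I descend and grip.

Request:
apply_moves --rotation '[[0,0,0],[0,0,0],[0,0,0],[0,0,0],[0,0,0],[0,0,0],[0,0,0],[0,0,0],[0,0,0],[0,0,0],[0,0,0],[0,0,0],[0,0,0]]' --linear '[[0,0,4.2],[0,0,4.2],[0,0,4.2],[0,0,4.2],[0,0,2.6],[0,0,0],[0,0,0],[0,0,0],[0,0,0],[0,0,0],[0,0,0],[0,0,0],[0,0,0]]' --gripper '[0.1,0.1,0.1,0.1,0.1,0.1,1,1,1,1,1,1,1]'

```text
clock: 17.8
tool_pos: [0.6233, 0.1225, 0.0343]
ee_rot: [0.979, 0.206, 0.002, 0.0]
force: [-0.6, -2.6, 7.2]
width: 0.0501
gripper_force: 63.6
```

```bash
python3 - <<'E'
from m import *
go((.438,.350,.100))
E
```

```text
t 17.8 tcp [0.6233 0.1225 0.0343] yaw 23.79 tilt z [ 4.1e-03  1.0e-04 -1.0e+00] F [-0.6 -2.6  7.2] w 0.0501 gf 63.56046116910875 q7 -1.62
delta tool cm [ -7.76 -28.28  -6.65]
```

Request:
apply_moves --rotation '[[0,0,0],[0,0,0],[0,0,0],[0,0,0],[0,0,0],[0,0,0],[0,0,0],[0,0,0],[0,0,0],[0,0,0],[0,0,0],[0,0,0],[0,0,0],[0,0,0],[0,0,0]]' --linear '[[0,0,-1.5],[0,0,-3],[0,0,-2.5],[-0.86,-3.14,0],[-0.86,-3.14,0],[-0.86,-3.14,0],[-0.86,-3.14,0],[-0.86,-3.14,0],[-0.86,-3.14,0],[-0.86,-3.14,0],[-0.86,-3.14,0],[-0.86,-3.14,0],[0,0,0],[0,0,0],[0,0,2]]' --gripper '[1,1,1,1,1,1,1,1,1,1,1,1,1,1,1]'

```text
clock: 19.3
tool_pos: [0.4388, 0.3505, 0.0844]
ee_rot: [0.979, 0.206, 0.003, -0.001]
force: [0.7, -0.6, -3.2]
width: 0.0505
gripper_force: 63.4
```

```bash
python3 - <<'E'
from m import *
p,W=pts('wrist'); cv2.imwrite('pics/w6.png',p[:,:,::-1])
go((.438,.350,.0383))
P=near(W,(.478,.347),.125,.02,.034); print(rect(P))
E
```

```text
t 19.35 tcp [0.437  0.3483 0.0797] yaw 23.73 tilt z [-4.0e-04 -1.3e-03 -1.0e+00] F [-1.9 -1.2 -6.1] w 0.0503 gf 63.24312031734735 q7 -2.1
delta tool cm [ 0.16 -0.12  4.14]
([475.9, 345.2, 109.1, 198.3, 86.5], 0.0224, 5435)
```

View pics/w6.png

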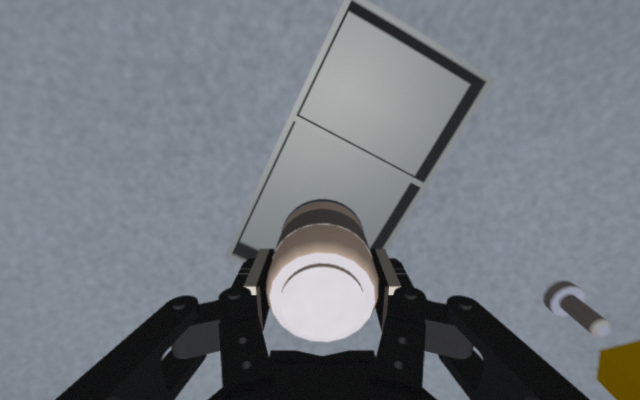

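The filter hangs over the larger compartment, on target. I lower it.

Request:
apply_moves --rotation '[[0,0,0],[0,0,0],[0,0,0],[0,0,0],[0,0,0],[0,0,0],[0,0,0]]' --linear '[[0,0,1.5],[0,0,1.2],[0,0,0.7],[0,0,0.3],[0,0,0.2],[0,0,0],[0,0,0]]' --gripper '[1,1,1,1,1,1,1]'

```text
clock: 20.05
tool_pos: [0.4368, 0.3502, 0.043]
ee_rot: [0.978, 0.206, 0.0, -0.0]
force: [-0.8, -0.3, -2.7]
width: 0.0503
gripper_force: 63.3
```

Request:
apply_moves --rotation '[[0,0,0],[0,0,0],[0,0,0],[0,0,0]]' --linear '[[0,0,0.2],[0,0,0.15],[0,0,0.1],[0,0,0]]' --gripper '[1,1,1,1]'

```text
clock: 20.45
tool_pos: [0.4366, 0.35, 0.0383]
ee_rot: [0.978, 0.206, 0.0, 0.0]
force: [-0.5, -1.2, 0.2]
width: 0.0502
gripper_force: 63.5
```

Request:
apply_moves --rotation '[[0,0,0],[0,0,0],[0,0,0],[0,0,0],[0,0,0],[0,0,0],[0,0,0],[0,0,0],[0,0,0],[0,0,0],[0,0,0],[0,0,0],[0,0,0],[0,0,0],[0,0,0],[0,0,0],[0,0,0],[0,0,0],[0,0,0],[0,0,0]]' --linear '[[0,0,0.07],[0,0,0],[0,0,0],[0,0,0],[0,0,-1.5],[0,0,-3],[0,0,-4],[0,0,-4],[0,0,-4],[0,0,-2],[-0.39,3.58,0],[-0.39,3.58,0],[-0.39,3.58,0],[-0.39,3.58,0],[-0.39,3.58,0],[-0.39,3.58,0],[-0.39,3.58,0],[-0.39,3.58,0],[-0.39,3.58,0],[-0.39,3.58,0]]' --gripper '[1,0.1,0.1,0.1,0.1,0.1,0.1,0.1,0.1,0.1,0.1,0.1,0.1,0.1,0.1,0.1,0.1,0.1,0.1,0.1]'

```text
clock: 22.45
tool_pos: [0.5458, 0.0056, 0.2238]
ee_rot: [0.978, 0.207, 0.001, -0.0]
force: [0.5, -0.2, -0.6]
width: 0.0772
gripper_force: 0.0
```

Request:
apply_moves --rotation '[[0,0,-8.4],[0,0,-8.4],[0,0,-8.4],[0,0,-8.4],[0,0,-8.4],[0,0,-8.4],[0,0,0],[0,0,0],[0,0,0]]' --linear '[[0,0,0],[0,0,0],[0,0,0],[0,0,0],[0,0,0],[0,0,0],[0,0,0],[0,0,0],[0,0,0]]' --gripper '[0.1,0.1,0.1,0.1,0.1,0.1,0.1,0.1,0.1]'

```text
clock: 23.35
tool_pos: [0.5455, 0.0068, 0.2228]
ee_rot: [0.798, 0.602, 0.0, 0.0]
force: [0.3, 0.0, 0.6]
width: 0.0768
gripper_force: 0.0
```

```bash
python3 - <<'E'
from m import *
p,W=pts('wrist')
P=near(W,(.5455,.0065),.05,.04,.06); print('carton',rect(P))
p,W=pts('top')
F=near(W,(.438,.35),.04,.06,.1);print('filter top',rect(F)) if len(F)>2 else print(len(F))
go((.5455,.0065,.027))
E
```

```text
carton ([545.3, 6.4, 62.5, 41.9, 74.6], 0.0517, 2157)
filter top ([436.9, 348.2, 48.0, 49.5, 86.3], 0.072, 340)
t 23.45 tcp [0.5455 0.0068 0.2226] yaw 74.11 tilt z [ 2.e-04  1.e-04 -1.e+00] F [-0.1 -0.9  0.9] w 0.0768 gf 0.0 q7 -0.43
delta tool cm [-3.000e-02  1.000e-02  1.956e+01]
```

The filter stands level: its top rose 3.5 mm, the tray floor. I grip the carton.

Request:
apply_moves --rotation '[[0,0,0],[0,0,0],[0,0,0],[0,0,0],[0,0,0],[0,0,0],[0,0,0],[0,0,0],[0,0,0],[0,0,0],[0,0,0],[0,0,0],[0,0,0],[0,0,0]]' --linear '[[0,0,4.2],[0,0,4.2],[0,0,4.2],[0,0,4.2],[0,0,2.6],[0,0,0],[0,0,0],[0,0,0],[0,0,0],[0,0,0],[0,0,0],[0,0,0],[0,0,0],[0,0,0]]' --gripper '[0.1,0.1,0.1,0.1,0.1,0.1,1,1,1,1,1,1,1,1]'

```text
clock: 24.85
tool_pos: [0.5472, 0.0068, 0.0307]
ee_rot: [0.798, 0.603, 0.002, 0.001]
force: [-0.7, -0.3, 7.7]
width: 0.0412
gripper_force: 62.4
```

```bash
python3 - <<'E'
from m import *
go((.534,.343,.1))
E
```

```text
t 24.85 tcp [0.5472 0.0068 0.0307] yaw 74.2 tilt z [ 3.9e-03 -2.0e-04 -1.0e+00] F [-0.7 -0.3  7.7] w 0.0412 gf 62.386003732681274 q7 -0.52
delta tool cm [ 32.   -10.4   -6.94]
```

Request:
apply_moves --rotation '[[0,0,0],[0,0,0],[0,0,0],[0,0,0],[0,0,0],[0,0,0],[0,0,0],[0,0,0],[0,0,0],[0,0,0],[0,0,0],[0,0,0],[0,0,0],[0,0,-4.1],[0,0,-4.1],[0,0,-4.1],[0,0,0],[0,0,0]]' --linear '[[0,0,-1.5],[0,0,-3],[0,0,-3.5],[3.2,-1.04,0],[3.2,-1.04,0],[3.2,-1.04,0],[3.2,-1.04,0],[3.2,-1.04,0],[3.2,-1.04,0],[3.2,-1.04,0],[3.2,-1.04,0],[3.2,-1.04,0],[3.2,-1.04,0],[0,0,0],[0,0,0],[0,0,1.5],[0,0,1.5],[0,0,0]]' --gripper '[1,1,1,1,1,1,1,1,1,1,1,1,1,1,1,1,1,1]'

```text
clock: 26.65
tool_pos: [0.5314, 0.3417, 0.0768]
ee_rot: [0.729, 0.684, -0.002, -0.0]
force: [-0.1, -0.2, -1.5]
width: 0.0407
gripper_force: 61.3
```

```bash
python3 - <<'E'
from m import *
p,W=pts('wrist'); cv2.imwrite('pics/w7.png',p[:,:,::-1])
go((.534,.343,.0347))
E
```

```text
t 26.7 tcp [0.5318 0.3422 0.0779] yaw 86.39 tilt z [-0.0017 -0.0011 -1.    ] F [-0.5 -1.2  0.1] w 0.0405 gf 61.32947087287903 q7 -0.93
delta tool cm [0.1  0.22 4.32]
```

View pics/w7.png

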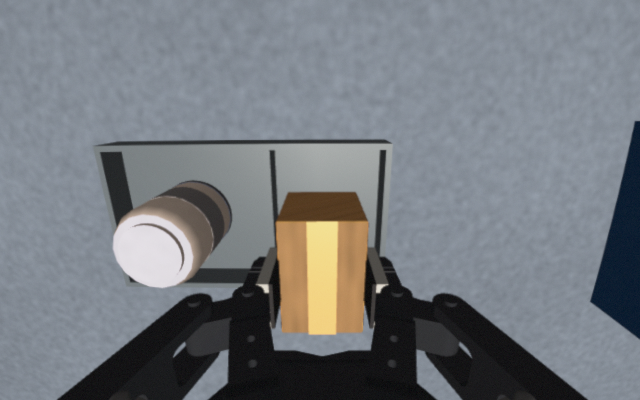

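The carton hangs over the smaller compartment between the divider (275) and the end wall (385), and the filter stands in the larger one. I lower the carton.

Request:
apply_moves --rotation '[[0,0,0],[0,0,0],[0,0,0],[0,0,0],[0,0,0],[0,0,0],[0,0,0]]' --linear '[[0.1,0.22,0.8],[0,0,1.2],[0,0,1],[0,0,0.6],[0,0,0.3],[0,0,0],[0,0,0]]' --gripper '[1,1,1,1,1,1,1]'

```text
clock: 27.4
tool_pos: [0.5348, 0.344, 0.0397]
ee_rot: [0.728, 0.685, 0.0, -0.0]
force: [-0.6, -0.4, -1.8]
width: 0.0408
gripper_force: 61.3
```

Request:
apply_moves --rotation '[[0,0,0],[0,0,0],[0,0,0],[0,0,0]]' --linear '[[0,0,0.2],[0,0,0.15],[0,0,0.1],[0,0,0]]' --gripper '[1,1,1,1]'

```text
clock: 27.8
tool_pos: [0.5347, 0.3438, 0.0349]
ee_rot: [0.728, 0.685, 0.0, -0.0]
force: [1.0, -0.2, -1.1]
width: 0.041
gripper_force: 61.3
```

Request:
apply_moves --rotation '[[0,0,0],[0,0,0],[0,0,0],[0,0,0],[0,0,0],[0,0,0],[0,0,0],[0,0,0],[0,0,0],[0,0,0],[0,0,0],[0,0,0],[0,0,0],[0,0,0],[0,0,0]]' --linear '[[0,0,0.05],[0,0,0],[0,0,0],[0,0,0],[0,0,0],[0,0,-1.5],[0,0,-3],[0,0,-4],[0,0,-4],[0,0,-4],[3,0,0],[4,0,0],[4,0,0],[0,0,0],[0,0,0]]' --gripper '[1,0.3,0.3,0.3,0.3,0.3,0.3,0.3,0.3,0.3,0.3,0.3,0.3,0.3,0.3]'

```text
clock: 29.3
tool_pos: [0.5405, 0.4548, 0.2]
ee_rot: [0.728, 0.686, 0.0, -0.0]
force: [-0.7, 0.1, 0.2]
width: 0.0598
gripper_force: 0.0
```

```bash
python3 - <<'E'
from m import *
st()
p,W=pts('scene'); a=p[80:260,100:500]
cv2.imwrite('pics/end.png',cv2.resize(a,(800,360),interpolation=cv2.INTER_CUBIC)[:,:,::-1])
p,W=pts('wrist');cv2.imwrite('pics/endw.png',p[:,:,::-1])
F=near(W,(.534,.344),.05,.042,.07);print('carton top',rect(F) if len(F)>2 else 0)
E
```

```text
t 29.3 tcp [0.5405 0.4548 0.2   ] yaw 86.64 tilt z [-4.e-04  7.e-04 -1.e+00] F [-0.7  0.1  0.2] w 0.0598 gf 0.0 q7 -1.02
carton top ([534.0, 342.6, 62.8, 41.8, 86.0], 0.0557, 1959)
```

View pics/end.png

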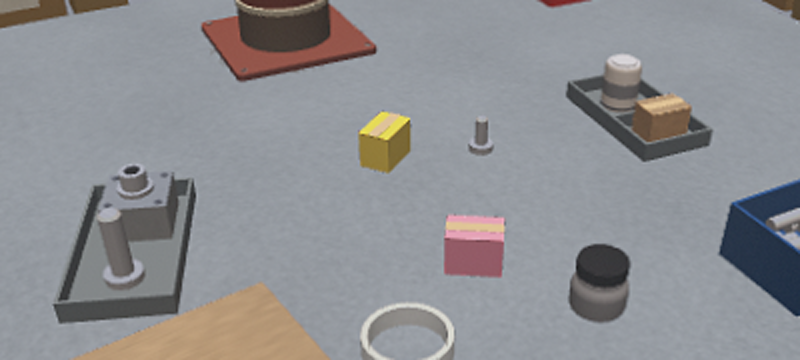

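Both kits are in place: bushing home (133,180), long pin upright (115,250), filter (622,80) and carton (663,115). The short pin, jar and tape roll are untouched.

```bash
python3 -c "
from rig import r
print(r.hand_in())"
```

```text
the job is handed in; nothing more can be done
None
```

I made up both kits in the order asked and handed the job in at about 29 s: the bushing is fully home, and the long pin, filter and carton stand upright in their places; the short pin, tape roll and grease jar were not touched.

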